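Press the dome home on a security camera

TASK

Pick up the white security camera by its thin-walled housing with a light grip (never more than 45 N on either side), and carry it upright and set it down gently on the ringed anvil of the blue hand press, centred under where the pad comes down. Let go, then pull the red-balled lever down until the black dome is pressed fully home, keep roughly 15 N of pad load on it for a good second (never over 25 N, or the dome cracks), and ease the sprung lever slowly all the way back up before letting go of it. Leave the camera on the anvil, and do not disturb the other things on the bench.

Things in the scene. Friction and masses are not known exactly. Their poses are not given: they have to be found in the camera images.
- camera: Loose camera: upright white cylinder 60 mm in diameter and 64 mm tall, about 0.25 kg, a smoked black dome on its top (dome 53 mm wide, rising 27 mm above the white rim as found, 22 mm when home). Origin at the centre of its underside, z up. Round, so its yaw does not matter. Grip it on the white housing, not on the dome.
- dome (a joint): How far the dome is pushed down into the housing, m: 0 = 5 mm proud with a yellow band showing, 0.005 = fully home, at a hard stop. It starts at 0 to 0.0015. It slides stiffly, at about 5 N, and stays where it is left.
- press: Hand press fixed to the bench: blue base plate 250 x 120 x 12 mm (from 70 mm in front of the origin to 180 mm behind), two blue cheeks 130 mm tall at the back (x 110 to 160 mm behind the origin). Origin on the bench under the anvil centre; its x axis points from the ball end of the lever back to the hinge, z up. Position and yaw vary.
- anvil (a point): Centre of the anvil's flat top, 20 mm above the bench: aluminium disc 90 mm wide with a painted yellow ring 68 mm wide on it. The camera stands here.
- hinge (a point): Middle of the lever's hinge, 130 mm behind the anvil centre (along the press's +x) and 106 mm above the bench; the hinge axis is the press's y axis.
- lever (a joint): Lever angle, rad: 0 = fully up (rest), grows as the ball is pulled forward and down, stop at 0.95. At 0.80 the pad's face is level, 106 mm over the bench, where a dome on the anvil is just home; a 5 mm proud dome is met at 0.76. A damped spring returns it: holding takes about 2 N at the ball when up, 5 N when down. Let go when low, it snaps up.
- ball (a point): Centre of the red ball knob, 36 mm wide, at the lever's end, 244 mm from the hinge axis: at lever 0 it is 135 mm before the hinge (press -x) and 203 mm above it, at 0.80 it is 240 mm before and 45 mm above. It can be pinched from above across the press's y axis and turns between the fingers along its arc. The stem comes from behind.
- pad: Round black rubber pad 32 mm wide under the lever, 130 mm from the hinge. With the lever up it hangs 200 mm above the bench, 40 mm behind the anvil centre, so set the camera in from the ball side, with the hand tilted. 1 N at the pad takes about 0.54 N more at the ball. Origin at the hinge.
- spool: Bystander: blue spool of solder wire standing on end, 68 mm wide, 50 mm tall; origin at the centre of its underside. Stands to one side of the press, the camera to the other.
- meter: Bystander: orange clamp meter lying flat, about 210 mm long, 80 mm wide and 34 mm thick; origin at the underside.
- jar: Bystander: small jar, 68 mm wide, 40 mm tall; origin at the centre of its underside.
- cleaner: Bystander: amber bottle, 40 mm wide, 110 mm tall; origin at the centre of its underside.
Things that resemble listed ones, but are neither listed nor needed, are in the scene too. Leave any green or turquoise look-alike of the camera alone.

How it is judged:
By the outcome, as a careful person would: the job done as asked, in the order asked, and still so for the second after the job is handed in, with the robot touching nothing.
It also fails if it takes over 72 s, if anything falls off the work surface, if the arm or the gripper's body presses on something with over 40 N, if the wrist force passes 120 N, or if a joint passes its speed limit or range.

ROBOT

A 6-joint arm with a two-finger parallel gripper is mounted at the origin on the work surface. World frame = base frame: x ahead of the robot, y to its left, z up, the work surface at z = 0. Lengths are in m, angles in rad, forces in N, time in s.
With the tool pointing down it reaches from about 0.3 to 0.775 m from the base axis. Payload 14.6 kg.
Tool frame: the origin (TCP) lies at the very end of the fingers, on their centre line; the grasp point (between the pads) lies behind it (hold_point_z is the z of the grasp point in the tool frame, in m); z points along the fingers, y is the line along which they close (so a half turn about z gives the same grasp; the last joint's range is limited). The gripper opens to 94 mm and grips with 3 to 60 N. Pads are 16 mm wide; open, the fingers measure 119 mm over their backs; the gripper's body (75 mm by 177 mm) begins 78 mm behind the grasp point.
Start: joints at [1.216, 0.3, 1.521, -0, 1.321, -0.067], TCP at [0.156, 0.527, 0.205] pointing down, gripper open.
Joint ranges: [-3.03, 3.03], [-0.79, 2.21], [0.23, 2.52], [-1.04, 4.18], [0, 3.07], [-2.55, 2.55]. Speed limits (rad/s): [2.22, 2.22, 2.57, 3.14, 3.14, 3.14].

INTERFACE

Orientations are given as a unit quaternion [x, y, z, w].
In Python, from cell import goto, line_to, move_j, set_gripper, wait, solve_ik, snapshot, PlanningError, finish_job, get_time, get_joint_positions, get_qvel, get_joint_efforts, get_position, get_orientation, get_contact_force, get_moment, get_gripper_width, get_gripper_force, hold_point_z gives the robot as it stands. Calls block until the motion is done:
- goto(position, orientation): joint-space move of the TCP to a pose.
- line_to(position, feed=0.15, attitude=None, f_stop=None): straight line of the TCP; attitude=None keeps the orientation; feed is the mean speed in m/s. With f_stop (N) it stops when the force on the tool has changed by that much, and returns True; else False.
- move_j(angles): joint-space move.
- set_gripper(opening, strength=None): finger opening in m; strength is the grip in N (None keeps the last); returns when the fingers have stopped.
- wait(seconds).
- solve_ik(position, orientation): joint angles nearest the present ones, or None.
- snapshot(name): name is "scene" or "side" or "wrist"; returns a dict with "pixels" (420x560x3 uint8, red, green, blue), "range_z" (420x560 float32, m along the optical axis (not along the pixel's ray), 0 where there is no reading), "fx", "fy", "cx", "cy" (pixels), "eye" and "rotation" of the camera in the world; the wrist camera has in their place "hand_eye" (4x4, takes a point from camera to tool coordinates, whose origin is the TCP and whose axes are the flange's). Camera axes: x right, y up, looking along -z (the intrinsics and any distortion apply to the point x, -y, -z); pixel columns grow to the right and rows downward; lengths in m; the calibration is good to about 2 mm. A picture is of the moment at which its call begins: read the wrist's pose just before it.
A pose or a line that the arm cannot do raises PlanningError and nothing moves.
- finish_job(): hands the job in; it is judged then, once.
Readings, each from a call of its own:
- get_time(): time.
- get_joint_positions(): joint angles.
- get_qvel(): joint speeds.
- get_joint_efforts(): joint torques, N m.
- get_position(): TCP position.
- get_orientation(): TCP orientation.
- get_contact_force(): force on the tool from outside, world axes, zero at the start.
- get_moment(): the same for the moment, N m.
- get_gripper_width(): finger opening in m.
- get_gripper_force(): force on a finger pad.
Only numpy, scipy, OpenCV 4.12 (cv2) and the standard library are available. Lean on these libraries where they do the work, as an engineer would, in place of code of your own. Each camera call takes 0.05 s, during which the arm holds its last target. There are 200 camera calls.

## Working session

There is one attempt and no reset: what is moved stays moved. The work goes in short steps, each a Python script; the robot and the scene stay as the last script left them, time stands still between calls to the robot, and variables do not carry over. Pictures are saved under pics/ and viewed, at most 10 in all, crops included, and the job is handed in when it is done.

```bash
ls; mkdir -p pics
python3 - <<'E'
from cell import *
import cv2,numpy as np
ims=[]
for n in ["scene","side"]:
    s=snapshot(n); np.savez(f"{n}.npz",**{k:np.array(v) for k,v in s.items()})
    print(n,s["fx"],s["fy"],s["cx"],s["cy"],s["eye"],s["rotation"],[k for k in s])
    ims.append(s["pixels"][:,:,::-1]);cv2.imwrite(f"pics/{n}.png",ims[-1])
print(hold_point_z if not callable(hold_point_z) else hold_point_z(),get_time(),get_orientation(),get_contact_force())
E
```

```text
pics
scene 391.6240998463777 391.6240998463777 271.3582628091661 208.0829912690039 [1.20389595 0.58920851 0.86717942] [0.16862292 0.4041884  0.81978245 0.36899157] ['pixels', 'range_z', 'fx', 'fy', 'cx', 'cy', 'eye', 'rotation']
side 486.7089946934024 486.7089946934024 275.2426221710028 211.0397763410676 [0.50382709 0.97815753 1.1531496 ] [-0.01185394  0.38711191  0.92137077 -0.03285973] ['pixels', 'range_z', 'fx', 'fy', 'cx', 'cy', 'eye', 'rotation']
-0.0188 0.1 [ 1.43393246e-01  9.89665644e-01 -5.29768898e-04 -1.01447873e-04] [ 0.39626448 -0.1907376   0.29198771]
```

View pics/scene.png

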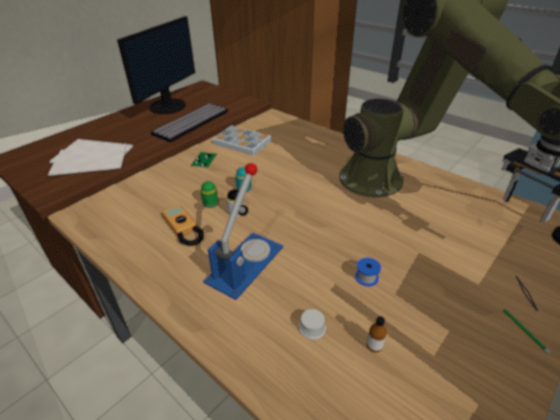

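View pics/side.png

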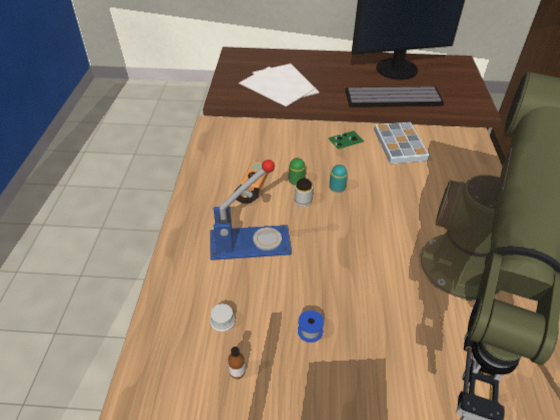

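The side view shows three camera look-alikes: green (298,170), turquoise (339,177) and a white body with a black dome (304,190). The white one at (304,190), or (235,205) in the scene view, fits the description. The press anvil is at (267,238), the red ball at (268,166) and the spool at (311,326). The white jar at (222,317) has no dome. Next I confirm this in an enlarged crop and measure.

```bash
cat > h.py <<'E'
import numpy as np,cv2
from scipy.spatial.transform import Rotation as R
def load(n):
    return dict(np.load(f"{n}.npz"))
def rays(s,u,v):
    d=np.stack([(np.asarray(u,float)-s["cx"])/s["fx"],-(np.asarray(v,float)-s["cy"])/s["fy"],-np.ones_like(np.asarray(u,float))],-1)
    q=s["rotation"]; M=R.from_quat(q).as_matrix() if np.shape(q)==(4,) else q
    return d@M.T
def plane(s,u,v,z):
    d=rays(s,u,v); return s["eye"]+d*((z-s["eye"][2])/d[...,2])[...,None]
def cloud(s):
    v,u=np.mgrid[:420,:560]; return s["eye"]+rays(s,u,v)*s["range_z"][...,None]
def meet(s,p,t,q):
    a,b=rays(s,*p),rays(t,*q); A=np.stack([a,-b],1)
    x=np.linalg.lstsq(A,t["eye"]-s["eye"],rcond=None)[0]
    P,Q=s["eye"]+a*x[0],t["eye"]+b*x[1]; return (P+Q)/2,np.linalg.norm(P-Q)
E
cat > m.py <<'E'
from h import *
S={n:load(n) for n in["scene","side"]}
out=[];ball={}
for n,s in S.items():
    px=s["pixels"];hsv=cv2.cvtColor(px,cv2.COLOR_RGB2HSV);C=cloud(s)
    H,Sa,V=hsv[...,0].astype(int),hsv[...,1],hsv[...,2]
    red=((H<6)|(H>174))&(Sa>180)&(V>90)
    k,l,st,ce=cv2.connectedComponentsWithStats(red.astype(np.uint8)); i=1+np.argmax(st[1:,4]); (c,r)=cv2.minEnclosingCircle(np.argwhere(l==i)[:,::-1].astype(np.float32)); ball[n]=ce[i]
    print(n,"ball px",ce[i],st[i],c,r,"depth pt",C[int(ce[i][1]),int(ce[i][0])])
    blue=((H>105)&(H<125)&(Sa>150)&(V>40))
    k,l,st,ce=cv2.connectedComponentsWithStats(blue.astype(np.uint8))
    for j in range(1,k):
        if 100<st[j,4]<8000: print(" blue",st[j],ce[j],C[l==j].mean(0).round(3))
    # base-plate top: blue pixels at z~12mm
    x0=(190,280,180,300) if n=="scene" else (205,295,200,260)
    b=np.zeros_like(blue); b[x0[2]:x0[3],x0[0]:x0[1] if n=="side" else 290]=1
    base=blue&b&(abs(C[...,2]-.012)<.006)
    al=b&(abs(C[...,2]-.02)<.004)&(Sa<110)&~blue
    print(" base n",base.sum(), "anvil n",al.sum())
    v,u=np.nonzero(base|al); P=plane(s,u,v,.012)[:,:2].astype(np.float32); print(" base rect",cv2.minAreaRect(P))
    k,l,st,ce=cv2.connectedComponentsWithStats(al.astype(np.uint8)); i=1+np.argmax(st[1:,4])
    cn=max(cv2.findContours((l==i).astype(np.uint8),0,1)[0],key=len)[:,0]; Q=plane(s,cn[:,0],cn[:,1],.02)[:,:2].astype(np.float32)
    print(" anvil circle",cv2.minEnclosingCircle(Q),cv2.minAreaRect(Q),st[i])
    w=(215,255,185,222) if n=="scene" else (290,320,175,210)
    crop=px[140:300,150:310] if n=="scene" else px[140:300,200:360]
    out.append(cv2.resize(crop[:,:,::-1],(400,400),interpolation=cv2.INTER_CUBIC))
    wh=np.zeros_like(blue); wh[w[2]:w[3],w[0]:w[1]]=1
    D=C[wh&(C[...,2]>.02)&(C[...,2]<.1)]; print(" cam pts",len(D),D.mean(0).round(3),D.max(0).round(3),D.min(0).round(3))
print(meet(S["scene"],ball["scene"],S["side"],ball["side"]))
cv2.imwrite("pics/crop.png",np.hstack(out))
E
python3 m.py
```

```text
scene ball px [250.90425532 168.60638298] [246 164  11  11  94] (250.73077392578125, 168.88461303710938) 5.596220970153809 depth pt [ 0.60326215 -0.04583814  0.31931315]
 blue [ 205  235   76   63 1653] [235.04476709 270.58076225] [ 0.714 -0.016  0.041]
 blue [358 259  22  16 286] [368.2972028  266.66083916] [0.461 0.263 0.049]
 base n 957 anvil n 514
 base rect ((0.5927488803863525, -0.16832107305526733), (0.5252176523208618, 0.2704303562641144), 58.806270599365234)
 anvil circle ((0.6013257503509521, -0.048015985637903214), 0.04724719002842903) ((0.6019205451011658, -0.04910322651267052), (0.08863714337348938, 0.08718737959861755), 42.41464614868164) [241 240  29  21 435]
 cam pts 246 [ 0.499 -0.266  0.061] [ 0.524 -0.221  0.094] [ 0.364 -0.346  0.02 ]
side ball px [267.91428571 165.58095238] [262 160  12  12 105] (267.777099609375, 165.65663146972656) 5.787403106689453 depth pt [ 0.59433933 -0.04108168  0.32389315]
 blue [298 311  25  31 492] [310.19512195 324.1504065 ] [0.457 0.268 0.047]
 base n 30 anvil n 490
 base rect ((0.6474223136901855, -0.1071496456861496), (0.23439531028270721, 0.2505863308906555), 4.218491077423096)
 anvil circle ((0.5976436734199524, -0.04976511001586914), 0.04808671772480011) ((0.5975615978240967, -0.0492577999830246), (0.08835788071155548, 0.09331169724464417), 4.194581985473633) [253 228  29  23 450]
 cam pts 445 [ 0.495 -0.253  0.058] [ 0.54  -0.218  0.096] [ 0.46  -0.351  0.02 ]
(array([ 0.59308124, -0.05386786,  0.31030446]), np.float64(0.0020211875918732204))
```

View pics/crop.png

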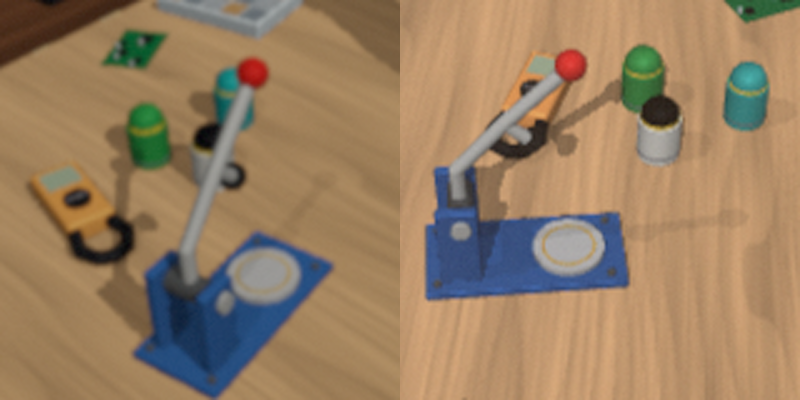

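The crop confirms it: the white housing with the black dome and yellow band is at crop (660,130), next to the green (643,78) and turquoise (747,95) look-alikes. Now the neighbours' positions and the press yaw.

```bash
cat > m2.py <<'E'
from h import *
S={n:load(n) for n in["scene","side"]}
for n,s in S.items():
    px=s["pixels"];hsv=cv2.cvtColor(px,cv2.COLOR_RGB2HSV);C=cloud(s)
    H,Sa,V=hsv[...,0].astype(int),hsv[...,1],hsv[...,2]
    win=np.zeros(H.shape,bool)
    if n=="scene": win[170:260,150:260]=1
    else: win[150:215,220:360]=1
    for nm,m in dict(green=(H>50)&(H<72)&(Sa>120),teal=(H>80)&(H<97)&(Sa>100),orange=(H>8)&(H<17)&(Sa>190)&(V>140)).items():
        k,l,st,ce=cv2.connectedComponentsWithStats((m&win).astype(np.uint8)); i=1+np.argmax(st[1:,4]); D=C[l==i]
        print(n,nm,st[i],np.median(D,0).round(3),D.min(0).round(3),D.max(0).round(3))
    # white camera: points by height slab, low saturation
    w=(215,255,180,225) if n=="scene" else (290,320,175,210)
    g=np.zeros(H.shape,bool); g[w[2]:w[3],w[0]:w[1]]=1
    m=g&(C[...,2]>.015)&(C[...,2]<.1)&((Sa<70)|(V<60)); k,l,st,ce=cv2.connectedComponentsWithStats(m.astype(np.uint8)); i=1+np.argmax(st[1:,4]); D=C[l==i]
    D=D[(D[:,2]<.06)]; A=np.c_[2*D[:,:2],np.ones(len(D))]
    c=np.median(D[:,:2],0)
    from scipy.optimize import least_squares
    print(n,"cam",st[i],least_squares(lambda p:np.hypot(*(D[:,:2]-p).T)-.03,c+(c-s["eye"][:2])/np.linalg.norm(c-s["eye"][:2])*.02,loss="soft_l1",f_scale=.002).x.round(4),len(D))
    # base outline
    blue=(H>100)&(H<128)&(Sa>120)&(V>25); b=np.zeros(H.shape,bool)
    if n=="side": b[195:265,200:300]=1
    else: b[225:305,195:295]=1
    cn=max(cv2.findContours((blue&b).astype(np.uint8),0,1)[0],key=cv2.contourArea)
    hu=cv2.convexHull(cn); ap=cv2.approxPolyDP(hu,2.5,True)[:,0]; print(n,"hull",[(tuple(p.tolist()),plane(s,*p,.012)[:2].round(3).tolist(),plane(s,*p,0)[:2].round(3).tolist()) for p in ap])
E
python3 m2.py
python3 - <<'E'
import sys;sys.path.insert(0,'.')
from cell import *
from scipy.spatial.transform import Rotation as R
import numpy as np
# feasibility: hand tilted th about tool-y, azimuth az
def ori(az,th):
    z=np.array([np.sin(th)*np.cos(az),np.sin(th)*np.sin(az),-np.cos(th)]); y=np.array([-np.sin(az),np.cos(az),0]); 
    return [R.from_matrix(np.c_[np.cross(s*y,z),s*y,z]).as_quat() for s in(1,-1)]
for p in([.497,-.245,.05],[.6,-.05,.065],[.593,-.054,.295]):
  for az in(-.6,-.3,0,.3):
    for th in(0,.5,.7,.9):
      r=[solve_ik(p,q) for q in ori(az,th)]
      print(p,az,th,[None if x is None else np.round(x,2).tolist() for x in r])
E
```

```text
scene green [202 192  16  14 161] [ 0.535 -0.335  0.037] [ 0.503 -0.365  0.01 ] [ 0.551 -0.326  0.064]
scene teal [237 170   8   6  44] [ 0.388 -0.325  0.081] [ 0.377 -0.344  0.073] [ 0.399 -0.31   0.09 ]
[0.497, -0.245, 0.05] -0.6 0 [[-0.52, 0.49, 1.65, -0.0, 1.0, -1.49], [-0.52, 0.49, 1.65, -0.0, 1.0, 1.65]]
[0.497, -0.245, 0.05] -0.6 0.5 [[-0.5, 0.31, 2.02, -0.15, 0.32, -1.34], [-0.5, 0.31, 2.02, -0.15, 0.32, 1.8]]
[0.497, -0.245, 0.05] -0.6 0.7 [None, None]
[0.497, -0.245, 0.05] -0.6 0.9 [[-0.48, 0.34, 2.24, 3.42, 0.36, 1.38], [-0.48, 0.34, 2.24, 3.42, 0.36, -1.76]]
[0.497, -0.245, 0.05] -0.3 0 [[-0.52, 0.49, 1.65, -0.0, 1.0, -1.79], [-0.52, 0.49, 1.65, -0.0, 1.0, 1.35]]
[0.497, -0.245, 0.05] -0.3 0.5 [[-0.59, 0.31, 2.02, 0.41, 0.36, -2.21], [-0.59, 0.31, 2.02, 0.41, 0.36, 0.93]]
[0.497, -0.245, 0.05] -0.3 0.7 [None, [-0.63, 0.3, 2.14, 1.46, 0.21, -0.14]]
[0.497, -0.245, 0.05] -0.3 0.9 [[-0.66, 0.35, 2.24, 2.39, 0.42, 2.05], [-0.66, 0.35, 2.24, 2.39, 0.42, -1.1]]
[0.497, -0.245, 0.05] 0 0 [[-0.52, 0.49, 1.65, -0.0, 1.0, -2.09], [-0.52, 0.49, 1.65, -0.0, 1.0, 1.05]]
[0.497, -0.245
[... 3475 characters left out ...]
] 0.3 0.5 [[-0.27, 0.1, 1.63, 0.31, 1.0, -2.26], [-0.27, 0.1, 1.63, 0.31, 1.0, 0.89]]
[0.593, -0.054, 0.295] 0.3 0.7 [[-0.33, 0.03, 1.78, 0.54, 0.82, -2.47], [-0.33, 0.03, 1.78, 0.54, 0.82, 0.67]]
[0.593, -0.054, 0.295] 0.3 0.9 [None, [-0.38, -0.01, 1.91, 0.9, 0.68, 0.33]]Traceback (most recent call last):
  File "m2.py", line 10, in <module>
    k,l,st,ce=cv2.connectedComponentsWithStats((m&win).astype(np.uint8)); i=1+np.argmax(st[1:,4]); D=C[l==i]
                                                                              ~~~~~~~~~^^^^^^^^^^
    return _wrapfunc(a, 'argmax', axis=axis, out=out, **kwds)
    return bound(*args, **kwds)
ValueError: attempt to get argmax of an empty sequence
```

```bash
sed -i 's/,orange=[^)]*)&(H<17)&(Sa>190)&(V>140)//; s/(H<6)/(H<6)/' m2.py; python3 m2.py
```

```text
scene green [202 192  16  14 161] [ 0.535 -0.335  0.037] [ 0.503 -0.365  0.01 ] [ 0.551 -0.326  0.064]
scene teal [237 170   8   6  44] [ 0.388 -0.325  0.081] [ 0.377 -0.344  0.073] [ 0.399 -0.31   0.09 ]
  return _methods._mean(a, axis=axis, dtype=dtype,
  ret = um.true_divide(
Traceback (most recent call last):
  File "m2.py", line 19, in <module>
    print(n,"cam",st[i],least_squares(lambda p:np.hypot(*(D[:,:2]-p).T)-.03,c+(c-s["eye"][:2])/np.linalg.norm(c-s["eye"][:2])*.02,loss="soft_l1",f_scale=.002).x.round(4),len(D))
                        ~~~~~~~~~~~~~^^^^^^^^^^^^^^^^^^^^^^^^^^^^^^^^^^^^^^^^^^^^^^^^^^^^^^^^^^^^^^^^^^^^^^^^^^^^^^^^^^^^^^^^^^^^^^^^^^^^^^^^^^^^^^^^^^^^^^^^^
ValueError: Initial guess is outside of provided bounds
```

```bash
cat >> h.py <<'E'
def ori(az,th,s=1):
    z=np.array([np.sin(th)*np.cos(az),np.sin(th)*np.sin(az),-np.cos(th)]); y=s*np.array([-np.sin(az),np.cos(az),0])
    return R.from_matrix(np.c_[np.cross(y,z),y,z]).as_quat()
def wrist(name):
    import cell
    p,q=np.array(cell.get_position()),cell.get_orientation(); s=cell.snapshot("wrist")
    T=np.eye(4);T[:3,:3]=R.from_quat(q).as_matrix();T[:3,3]=p;T=T@s["hand_eye"]
    s["eye"],s["rotation"]=T[:3,3],T[:3,:3]; np.savez(f"{name}.npz",**{k:np.array(v) for k,v in s.items()}); cv2.imwrite(f"pics/{name}.png",s["pixels"][:,:,::-1]); return s
E
python3 - <<'E'
from h import *
from cell import *
for s in(1,-1): print(s,solve_ik([.47,-.15,.42],ori(-.2,0,s)))
goto([.47,-.15,.42],ori(-.2,0,-1)); s=wrist("w1"); print(get_time(),s["eye"],s["rotation"],s["fx"],[k for k in s])
E
python3 -c "
import re;exec(open('m2.py').read().replace('[\"scene\",\"side\"]','[\"side\"]'))"
```

```text
1 [-3.83184763e-01  1.06671555e-01  1.26675173e+00 -4.44089210e-16
  1.76816937e+00 -1.75398109e+00]
-1 [-3.83184763e-01  1.06671555e-01  1.26675173e+00 -4.44089210e-16
  1.76816937e+00  1.38761156e+00]
2.8917 [ 0.54587324 -0.16461013  0.59924092] [[-1.96557746e-01  9.45913742e-01  2.58093481e-01]
 [-9.80492104e-01 -1.89769703e-01 -5.12122537e-02]
 [ 5.35948481e-04 -2.63124785e-01  9.64761660e-01]] 318.85761828728204 ['pixels', 'range_z', 'fx', 'fy', 'cx', 'cy', 'hand_eye', 'eye', 'rotation']
side green [290 159  13  10 103] [ 0.518 -0.346  0.087] [ 0.499 -0.371  0.071] [0.541 0.978 1.153]
side teal [330 175  17  14 165] [ 0.374 -0.309  0.042] [ 0.345 -0.329  0.015] [0.504 0.978 1.153]
side cam [295 186  18  19 214] [ 0.49   -0.2536] 174
side hull [((214, 208), [0.788, -0.183], [0.791, -0.195]), ((286, 226), [0.541, -0.117], [0.542, -0.128]), ((290, 253), [0.523, -0.003], [0.523, -0.013]), ((211, 258), [0.762, 0.035], [0.765, 0.025])]
```

View pics/w1.png

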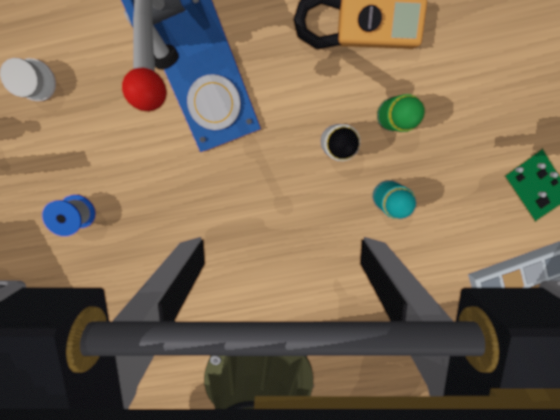

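The wrist view shows the camera at (342,142), green (402,113), turquoise (395,200), the anvil (214,102), the ball (144,90) and the spool (68,215). I'll refine those positions now.

```bash
cat > m3.py <<'E'
from h import *
import sys
s=load("w1");C=cloud(s);hsv=cv2.cvtColor(s["pixels"],cv2.COLOR_RGB2HSV).astype(int);H,Sa,V=hsv[...,0],hsv[...,1],hsv[...,2]
def near(c,r): return np.hypot(C[...,0]-c[0],C[...,1]-c[1])<r
big=lambda m:(lambda k,l,st,ce:l==1+np.argmax(st[1:,4]))(*cv2.connectedComponentsWithStats(m.astype(np.uint8)))
def circ(m,z):
    cn=cv2.convexHull(np.vstack(cv2.findContours(m.astype(np.uint8),0,1)[0]))[:,0]; P=plane(s,cn[:,0],cn[:,1],z)[:,:2]
    A=np.c_[2*P,np.ones(len(P))]; x=np.linalg.lstsq(A,(P**2).sum(1),rcond=None)[0]; return x[:2].round(4),np.sqrt(x[2]+x[:2]@x[:2]).round(4)
print("floor z", np.median(C[200:260,250:320,2]).round(4))
an=near((.6,-.05),.065)&(abs(C[...,2]-.02)<.006)&~((H>100)&(H<128)&(Sa>120)); print("anvil",circ(big(an),.02))
box=np.zeros(H.shape,bool);box[60:150,170:265]=1
yl=near((.6,-.05),.04)&(H>12)&(H<32)&(Sa>40); print("ring",yl.sum(),circ(yl,.02))
k=near((.49,-.254),.045)
rim=big(k&(abs(C[...,2]-.064)<.008)); print("rim",circ(rim,.064),C[rim].mean(0))
blk=big(k&(V<60)&(C[...,2]>.05)); print("dome",circ(blk,.07)); 
D=C[k&(C[...,2]>.08)]; print("dome top",D.mean(0).round(4),D[:,2].max())
bl=(H>100)&(H<128)&(Sa>120)&(abs(C[...,2]-.012)<.006)&near((.62,-.05),.2); v,u=np.nonzero(big(bl|an));P=plane(s,u,v,.012)[:,:2].astype(np.float32)
r=cv2.minAreaRect(P);print("base",r,cv2.boxPoints(r).round(3).tolist())
red=big(((H<6)|(H>174))&(Sa>180)&(V>70)); print("ball",circ(red,.309))
for n,m in dict(green=(H>50)&(H<72)&(Sa>120)&(V>60),teal=(H>80)&(H<97)&(Sa>100)).items():
    D=C[m&near((.46,-.33),.13)&(C[...,2]>.065)]; print(n,D.mean(0).round(3))
E
python3 m3.py
python3 - <<'E'
from h import *
from cell import *
for p in([.49,-.254,.06],[.49,-.254,.2]):
  for az in(-1.1,-.9,-.7): print(p,az,np.round(solve_ik(p,ori(az,.5)),2))
for p in([.6,-.05,.05],[.47,-.07,.12]):
  for az in(-.15,0,.157): 
    r=solve_ik(p,ori(az,.5)); print(p,az,r if r is None else np.round(r,2))
for p in([.593,-.054,.295],[.49,-.07,.13]):print(np.round(solve_ik(p,ori(.157,0)),2))
E
```

```text
floor z 0.0003
anvil (array([ 0.5978, -0.0547]), np.float64(0.0454))
ring 378 (array([ 0.6173, -0.0169]), np.float64(0.0697))
rim (array([ 0.4909, -0.2548]), np.float64(0.0297)) [ 0.49687103 -0.24567462  0.06542903]
dome (array([ 0.0347, -0.5054]), np.float64(0.1438))
dome top [ 0.4895 -0.2212  0.4607] 0.5447700517384269
base ((0.6397448778152466, -0.04792144149541855), (0.22080428898334503, 0.11701430380344391), 9.674195289611816) [[0.5210000276565552, -0.008999999612569809], [0.5410000085830688, -0.12399999797344208], [0.7580000162124634, -0.08699999749660492], [0.7390000224113464, 0.02800000086426735]]
ball (array([ 0.5941, -0.0535]), np.float64(0.0177))
green [ 0.519 -0.357  0.087]
teal [ 0.376 -0.331  0.086]
[0.49, -0.254, 0.06] -1.1 [-0.39  0.34  1.95 -0.63  0.55 -0.37]
[0.49, -0.254, 0.06] -0.9 [-0.44  0.31  1.99 -0.52  0.44 -0.68]
[0.49, -0.254, 0.06] -0.7 [-0.5   0.29  2.02 -0.28  0.36 -1.13]
[0.49, -0.254, 0.2] -1.1 [-0.39  0.12  1.83 -0.43  0.84 -0.63]
[0.49, -0.254, 0.2] -0.9 [-0.44  0.09  1.87 -0.32  0.75 -0.93]
[0.49, -0.254, 0.2] -0.7 [-0.5   0.06  1.9  -0.15  0.7  -1.28]
[0.6, -0.05, 0.05] -0.15 [-0.14  0.39  1.9  -0.01  0.35 -1.55]
[0.6, -0.05, 0.05] 0 [-0.18  0.39  1.9   0.25  0.37 -1.96]
[0.6, -0.05, 0.05] 0.157 [-0.22  0.4   1.89  0.45  0.42 -2.32]
[0.47, -0.07, 0.12] -0.15 [-0.25 -0.    2.18  0.11  0.47 -1.76]
[0.47, -0.07, 0.12] 0 [-0.31  0.    2.17  0.3   0.51 -2.11]
[0.47, -0.07, 0.12] 0.157 [-0.36  0.02  2.16  0.46  0.57 -2.43]
[-0.15  0.36  1.24 -0.    1.54 -1.88]
[-0.22  0.26  1.76 -0.    1.12 -1.94]
```

```bash
python3 - <<'E'
from h import *
from cell import *
goto([.49,-.16,.37],ori(-.3,0,1)); wrist("w2"); print(get_time())
E
sed 's/"w1"/"w2"/; s/^print("floor.*$//' m3.py > m4.py; python3 m4.py
```

```text
5.5167
anvil (array([ 0.5984, -0.0535]), np.float64(0.0455))
ring 315 (array([ 0.5986, -0.0537]), np.float64(0.0346))
rim (array([ 0.4913, -0.2532]), np.float64(0.0298)) [ 0.48403959 -0.24194097  0.06494798]
dome (array([ 0.4912, -0.2558]), np.float64(0.0242))
dome top [ 0.4901 -0.25    0.1086] 0.47011214689243613
base ((0.6511117815971375, -0.04565289616584778), (0.24694636464118958, 0.11570682376623154), 9.212577819824219) [[0.5199999809265137, -0.00800000037997961], [0.5379999876022339, -0.12300000339746475], [0.7820000052452087, -0.08299999684095383], [0.7639999985694885, 0.03099999949336052]]
ball (array([ 0.5964, -0.0554]), np.float64(0.0205))
green [ 0.515 -0.355  0.087]
teal [ 0.372 -0.329  0.086]
```

View pics/w2.png

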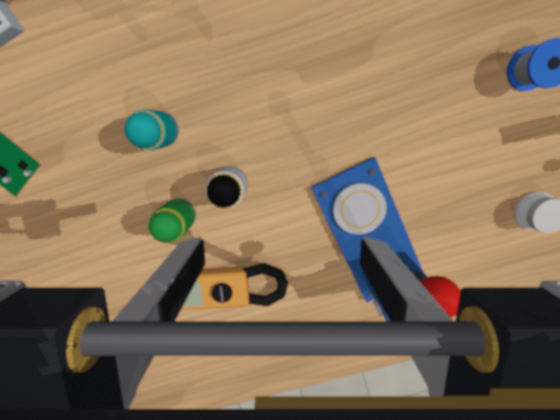

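I use the average of both wrist views: camera (.491,-.254), anvil (.5983,-.0538), press yaw .163. In this view the camera is at (226,187) and the anvil at (358,208). Now the pick.

```bash
cat > pick.py <<'E'
from h import *
from cell import *
q=ori(-.9,.5); M=R.from_quat(q).as_matrix(); z=M[:,2]; hz=-hold_point_z if not callable(hold_point_z) else -hold_point_z()
g=np.array([.491,-.254,.042]); t=g+hz*z
goto(t-.12*z,q); line_to(t,feed=.08,f_stop=8); print(get_position()-t,get_contact_force(),get_gripper_width())
set_gripper(.04,20); wait(.2); print(get_gripper_width(),get_gripper_force(),get_contact_force(),get_time())
if get_gripper_width()>.055:
    line_to(t+[0,0,.09],feed=.12); wait(.2); print(get_gripper_width(),get_gripper_force(),get_contact_force(),get_time())
    s=snapshot("side"); cv2.imwrite("pics/p1.png",cv2.resize(s["pixels"][100:280,180:420,::-1],(800,600)))
E
python3 pick.py
```

```text
[1.34573620e-04 4.06291943e-05 3.97471176e-04] [-0.88154772  0.21354915 -0.04315958] 0.09391528566618725
0.05959448390987549 20.000267922878265 [-0.96106865  0.49784138  2.0326175 ] 8.9833
0.059636920111681715 20.000047087669373 [-0.18150468 -0.55308885 -2.76647925] 10.0833
```

View pics/p1.png

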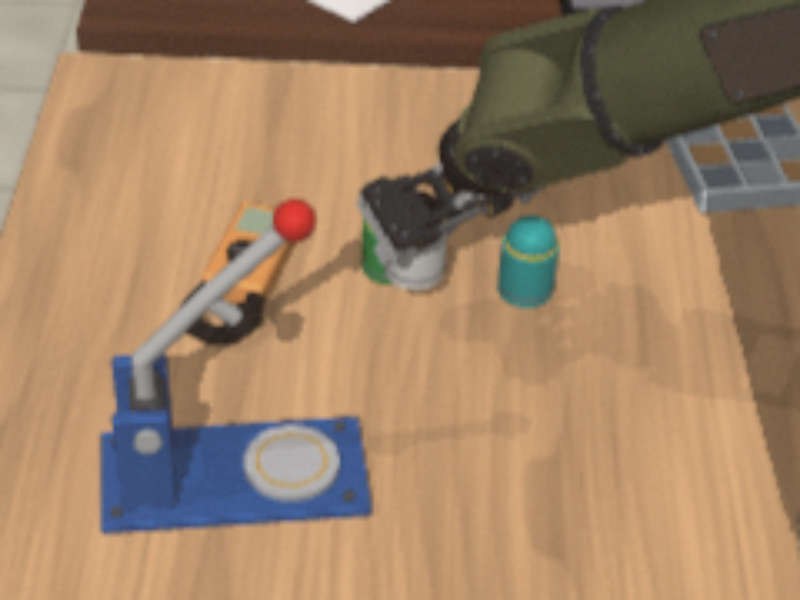

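The housing is held upright at (415,265) in the crop, with 20 N on each finger. Now carrying it over.

```bash
cat > place.py <<'E'
from h import *
from cell import *
q=ori(-.15,.5); z=R.from_quat(q).as_matrix()[:,2]
a=np.array([.5983,-.0538,.062]); x=np.array([np.cos(.163),np.sin(.163),0]); t=a+.0188*z
for v in([-.13,.06],[0,.02]): print(solve_ik(t+v[0]*x+[0,0,v[1]],q))
line_to(t-.13*x+[0,0,.06],feed=.12,attitude=q); line_to(t+[0,0,.02],feed=.1); print(get_contact_force(),get_time())
wait(.2); r=line_to(t-[0,0,.006],feed=.012,f_stop=3); print(r,get_position()-t,get_contact_force(),get_gripper_width(),get_time())
E
python3 place.py
```

```text
[-0.26395984  0.04831234  2.1680233   0.13079742  0.43123854 -1.78984587]
[-1.50808254e-01  3.76782791e-01  1.87230849e+00  1.01306339e-03
  3.92501687e-01 -1.57244166e+00]
[ 0.38747437 -0.28903716 -2.21526837] 13.3417
True [1.14260576e-04 4.64710199e-07 1.35863625e-05] [-0.46906872  0.05144589  4.30777736] 0.059759265456209014 15.05
```

```bash
cat > rel.py <<'E'
from h import *
from cell import *
set_gripper(.092); wait(.2)
p=np.array(get_position()); z=R.from_quat(get_orientation()).as_matrix()[:,2]
x=np.array([np.cos(.163),np.sin(.163),0])
line_to(p-.1*z,feed=.1); print(get_contact_force(),get_time())
line_to(np.array([.46,-.076,.2]),feed=.15)
wrist("w3"); np.savez("side2.npz",**{k:np.array(v) for k,v in snapshot("side").items()})
print(get_time())
for n in("w3","side2"):
    s=load(n);C=cloud(s)
    m=(np.hypot(C[...,0]-.598,C[...,1]+.054)<.06)&(C[...,2]>.03)&(C[...,2]<.115); print(n,m.sum())
    D=C[m&(abs(C[...,2]-.084)<.004)]; print(" rim",len(D),D.mean(0))
    t=C[m&(C[...,2]>.1)]; print(" top",len(t),t.mean(0),t.max(0))
a=load("w3")["pixels"];b=load("side2")["pixels"][150:280,200:373]
cv2.imwrite("pics/p2.png",np.hstack([cv2.resize(a,(400,300)),cv2.resize(b,(400,300))])[:,:,::-1])
E
python3 rel.py
```

```text
[ 0.16666934  0.83285686 -0.30491117] 17.0833
18.1583
w3 3284
 rim 385 [ 0.57835238 -0.05315556  0.0839639 ]
 top 940 [ 0.59109653 -0.05317408  0.10713431] [ 0.61749907 -0.030215    0.11241706]
side2 471
 rim 54 [ 0.5944974  -0.03406476  0.08417812]
 top 136 [ 0.59717791 -0.04545414  0.10751614] [ 0.62165748 -0.02235398  0.11467559]
```

View pics/p2.png

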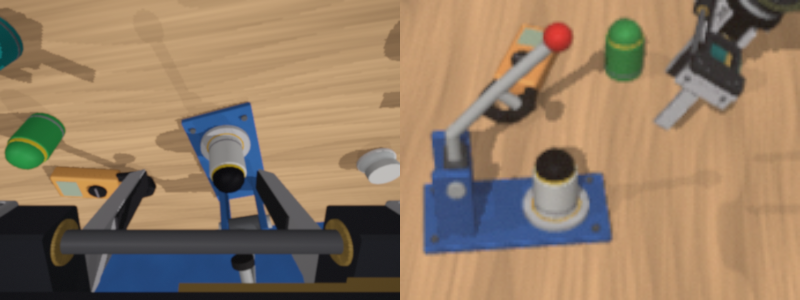

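The camera stands upright on the anvil, at (228,155) in the left half and (555,190) in the right half. Checking its centring with a circle fit.

Run:
```python
from h import *
from scipy.optimize import least_squares
for n in("w3","side2"):
    s=load(n);C=cloud(s);hsv=cv2.cvtColor(s["pixels"],cv2.COLOR_RGB2HSV).astype(int)
    near=np.hypot(C[...,0]-.598,C[...,1]+.052)<.045
    D=C[near&(C[...,2]>.032)&(C[...,2]<.078)][:,:2]
    f=lambda r,D,g:least_squares(lambda p:np.hypot(*(D-p).T)-r,g,loss="soft_l1",f_scale=.001).x.round(4)
    print(n,"housing",f(.03,D,(.598,-.053)),len(D))
    m=(np.hypot(C[...,0]-.598,C[...,1]+.052)<.06)&(abs(C[...,2]-.02)<.005)&~((hsv[...,0]>100)&(hsv[...,0]<128)&(hsv[...,1]>120))
    k,l,st,ce=cv2.connectedComponentsWithStats(m.astype(np.uint8)); i=1+np.argmax(st[1:,4])
    cn=cv2.convexHull(max(cv2.findContours((l==i).astype(np.uint8),0,1)[0],key=len))[:,0]; P=plane(s,cn[:,0],cn[:,1],.02)[:,:2]
    P=P[np.hypot(*(P-[.598,-.053]).T)>.04]; print(" anvil",f(.045,P,(.598,-.053)),len(P))
```

```text
w3 housing [ 0.5998 -0.0533] 1332
 anvil [ 0.5957 -0.053 ] 25
side2 housing [ 0.5982 -0.0532] 194
 anvil [ 0.5969 -0.0487] 15
```

The housing fits at (.599,-.0533), within about 1 mm of the anvil centre. Now the lever: pinch the ball and follow its arc down to 0.72.

```bash
cat > lev.py <<'E'
from h import *
from cell import *
yaw=.165; x=np.array([np.cos(yaw),np.sin(yaw),0]); q=ori(yaw,0); a0=np.arctan2(.203,.135)
hinge=np.array([.594,-.054,.309])+.135*x-[0,0,.203]
def ball(th): return hinge-.244*np.cos(a0-th)*x+[0,0,.244*np.sin(a0-th)]
def tan(th): return -np.sin(a0-th)*x-np.array([0,0,np.cos(a0-th)])   # direction of growing angle
def tcp(th): return ball(th)-[0,0,.0188]
def theta():  # from actual tcp
    d=np.array(get_position())+[0,0,.0188]-hinge; return a0-np.arctan2(d[2],-d@x)
def force(n=5):
    F=[]
    for _ in range(n): F.append(get_contact_force()); wait(.01)
    return np.mean(F,0)
E
cat > l1.py <<'E'
from lev import *
p=np.array(get_position()); line_to([p[0]-.02,p[1],.38],feed=.25); set_gripper(.075)
goto(tcp(0)+[0,0,.09],q); F0=force(); print("bias",F0,get_time()); np.save("F0.npy",F0)
print(line_to(tcp(0),feed=.1,f_stop=8)); set_gripper(.02,50); wait(.1)
print(get_gripper_width(),get_gripper_force(),force()-F0,get_time())
if .03<get_gripper_width()<.04:
    for th in np.linspace(0,.72,7)[1:]:
        line_to(tcp(th),feed=.06); F=force(3)-F0; print(round(th,2),round(theta(),4),-F@tan(th),F.round(2),get_gripper_width(),get_time())
    wait(.3);F=force(10)-F0; print(-F@tan(.72),F)
    np.savez("side3.npz",**{k:np.array(v) for k,v in snapshot("side").items()})
    cv2.imwrite("pics/p3.png",cv2.resize(load("side3")["pixels"][130:280,190:390,::-1],(800,600)))
E
python3 l1.py
```

```text
bias [-0.51280271 -0.36332842  0.29813764] 20.475
False
0.03422089454083382 50.00000238418579 [ 0.56810239 -0.77322333 -0.50524729] 22.3917
0.12 0.1182 3.3748874487431815 [ 0.35 -0.09  4.81] 0.03430990674236266 23.0583
0.24 0.2378 4.061506630778331 [-0.25  1.59  5.51] 0.03449676407027574 23.725
0.36 0.3575 4.0257366501260945 [-0.13  3.87  4.6 ] 0.03402669179040368 24.3917
0.48 0.4776 3.847148426966782 [-0.34  5.11  4.11] 0.03464769917210408 25.0583
0.6 0.5979 5.413773480848923 [-0.5   6.28  5.62] 0.03439929866774762 25.725
0.72 0.7182 5.504275181385877 [-1.62  6.96  5.83] 0.034350072594931676 26.3917
5.373257613239639 [-1.22939555  7.20461875  5.57392202]
```

View pics/p3.png

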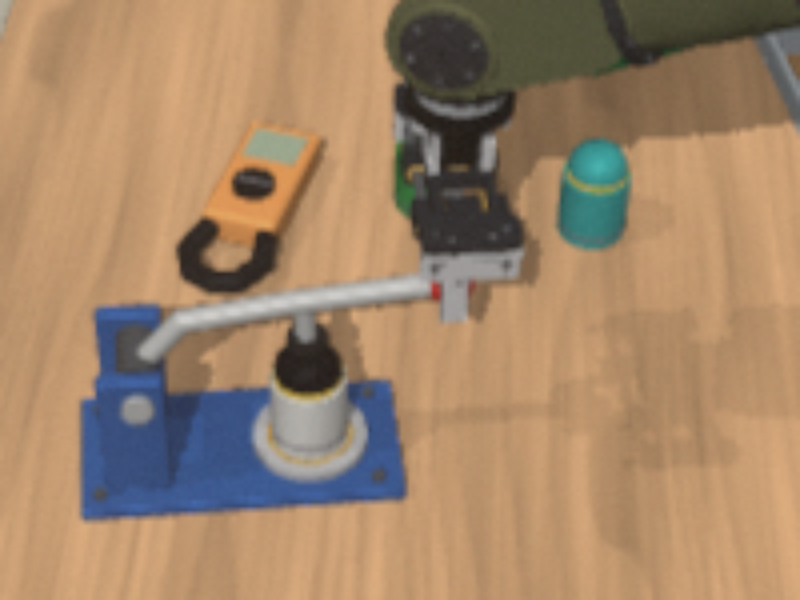

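The pad hangs over the dome at (305,345), with the ball pinched at (440,290). A side force of 7 N has built up from a small yaw error, so I relieve that first and then press in fine steps.

```bash
cat > l2.py <<'E'
from lev import *
F0=np.load("F0.npy"); y=np.array([-x[1],x[0],0]); d=0.
while d<.004:
    F=force(5)-F0
    if F@y<1.5: break
    d+=.0005; line_to(tcp(.72)+d*y,feed=.01)
print("lateral",d,F.round(2),get_time()); np.save("d.npy",d)
F=force(10)-F0; B=-F@tan(.72); print("base",B)
th=.72; log=[]; last=-1
while th<.84:
    e=log[-1][2] if log else 0
    st=.006 if th<.775 and e<1.5 else .003 if th<.788 else .0015 if e<4.5 else .0005
    th+=st; line_to(tcp(th)+d*y,feed=.02); wait(.03); F=force(4)-F0
    e=-F@tan(th)-B-(th-.72)*3.5/.8; log.append((th,theta(),e,F@y,get_time()))
    if e>7.6: break
for l in log: print(np.round(l,4))
wait(.1); F=force(10)-F0; print("hold",-F@tan(th)-B-(th-.72)*4.4,F.round(2),get_gripper_width(),get_time()); np.save("th.npy",[th,B])
E
python3 l2.py
```

```text
lateral 0.001 [-0.66 -0.22  5.56] 27.45
base 5.427985662203963
[ 0.726   0.7231  0.04   -0.0983 27.85  ]
[ 0.732   0.7292  0.1031 -0.1388 28.1667]
[ 0.738   0.7353  0.2357 -0.275  28.4833]
[ 0.744   0.7412 -0.3093 -0.2589 28.8   ]
[ 0.75    0.7472  0.0905  0.5676 29.1167]
[ 0.756   0.7532 -0.0731 -0.1151 29.4333]
[ 0.762   0.7593  0.0443 -0.1159 29.75  ]
[7.68000e-01 7.65200e-01 2.93000e-02 9.26000e-02 3.00667e+01]
[7.74000e-01 7.71300e-01 8.30000e-03 5.06900e-01 3.03833e+01]
[ 0.78    0.7765  1.5582  0.1126 30.7   ]
[ 0.783   0.7792  2.0841  0.4888 31.0167]
[ 0.786   0.7823  2.2946  0.8666 31.3333]
[ 0.789   0.7853  2.4046  0.5784 31.65  ]
[ 0.7905  0.7868  1.8344  0.4649 31.9667]
[ 0.792   0.7883  2.5726  0.1147 32.2833]
[ 0.7935  0.7897  1.9295  0.4027 32.6   ]
[ 0.795   0.7913  2.0994  0.4437 32.9167]
[ 0.7965  0.793   2.2689  0.7128 33.2333]
[ 0.798   0.7944  2.1286  0.2681 33.55  ]
[ 0.7995  0.7958  2.2085  0.5976 33.8667]
[ 0.801   0.7973  2.1084  0.4051 34.1833]
[ 0.8025  0.7988  2.0092  0.7549 34.5   ]
[ 0.804   0.8003  2.4628  0.9124 34.8167]
[ 0.8055  0.8018  2.8255  0.907
[... 389 characters left out ...]
[ 0.8205  0.8167  2.2585  0.5613 38.3   ]
[ 0.822   0.818   3.0272  1.2148 38.6167]
[ 0.8235  0.8192  3.3831  0.8169 38.9333]
[ 0.825   0.8203  4.562   1.0979 39.25  ]
[ 0.8255  0.8207  4.3369  0.8177 39.5667]
[ 0.827   0.8218  5.4334  1.201  39.8833]
[ 0.8275  0.8224  5.5077  0.5842 40.2   ]
[ 0.828   0.8228  5.6933  1.4736 40.5167]
[ 0.8285  0.8232  6.0324  1.1478 40.8333]
[ 0.829   0.8236  6.8644  1.2301 41.15  ]
[ 0.8295  0.824   6.7433  1.4365 41.4667]
[ 0.83    0.8243  6.6792  1.282  41.7833]
[ 0.8305  0.8247  6.9229  1.2363 42.1   ]
[ 0.831   0.8253  7.3323  1.2548 42.4167]
[ 0.8315  0.8257  7.7604  1.2481 42.7333]
hold 7.735860358964745 [-4.    0.89 14.4 ] 0.03448451596649096 42.9167
```

Extra load at the ball is 7.7 N, about 14.3 N at the pad, against the hard stop. Dwell, then ease the lever back.

```bash
cat > l3.py <<'E'
from lev import *
F0=np.load("F0.npy"); d=float(np.load("d.npy")); th,B=np.load("th.npy"); y=np.array([-x[1],x[0],0])
for _ in range(6): wait(.2); F=force(5)-F0; print("pad",(-F@tan(th)-B-(th-.72)*4.4)/.54)
print(get_time())
for t in np.r_[.81,.78,np.linspace(.72,0,7)]:
    line_to(tcp(t)+d*min(1,t/.72)*y,feed=.02 if t>.75 else .04); F=force(3)-F0; print(round(t,2),-F@tan(t),F.round(2),get_time())
wait(.2); F=force(8)-F0; print("rest",F,-F@tan(0),get_time())
snap=snapshot("side"); np.savez("side4.npz",**{k:np.array(v) for k,v in snap.items()})
cv2.imwrite("pics/p4.png",cv2.resize(snap["pixels"][130:280,190:390,::-1],(800,600)))
E
python3 l3.py
```

```text
pad 13.557425933001957
pad 14.254946972487398
pad 13.74837051740524
pad 14.664780962903288
pad 14.142049312955022
pad 14.095318599257405
44.3667
0.81 5.711016011633347 [0.13 0.11 5.77] 44.8
0.78 4.365245483824273 [ 5.48 -3.58  3.46] 45.3417
0.72 3.994060164217339 [ 8.47 -3.46  2.03] 45.8833
0.6 3.320310803625041 [ 8.89 -2.62  0.21] 46.7917
0.48 2.0867656748140835 [ 6.99 -2.22 -1.22] 47.7
0.36 2.427543345381225 [ 7.78 -3.01 -2.18] 48.6083
0.24 1.9082793365044937 [ 7.66 -2.91 -3.92] 49.5167
0.12 1.289404231464746 [ 6.99 -2.99 -5.52] 50.425
0.0 -17.941065267222026 [-13.26  -4.79 -11.54] 51.3333
rest [-13.50319039  -5.7097312  -12.24985049] -18.65545073771234 51.6
```

View pics/p4.png

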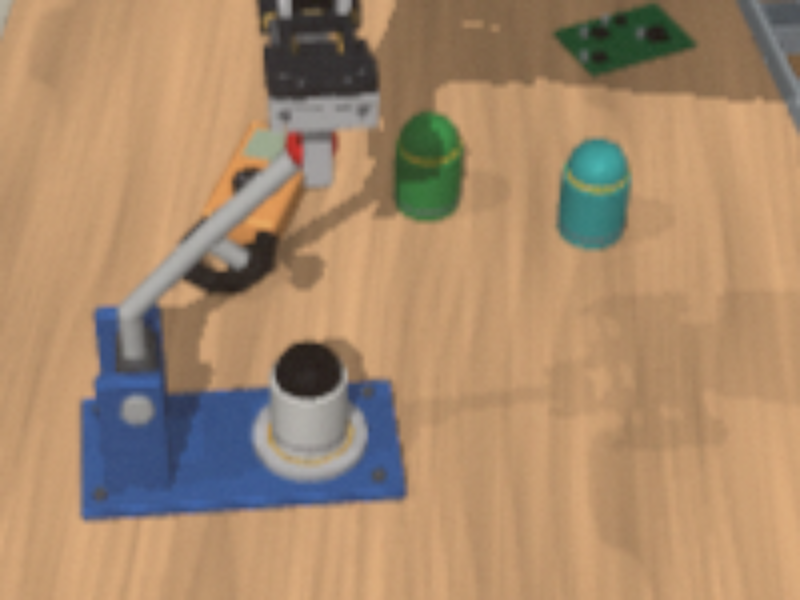

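The dome is home, with no yellow band at (308,375). The lever is up against its rest stop with some push on it, so I ease that off, open and retreat.

Run:
```python
from lev import *
F0=np.load("F0.npy"); th=0
while th<.06:
    F=force(3)-F0
    if -F@tan(th)>-2.5: break
    th+=.003; line_to(tcp(th),feed=.02)
print(th,F,-F@tan(th),get_time())
set_gripper(.075); wait(.2); line_to(np.array(get_position())+[0,0,.1],feed=.12); 
p=np.array(get_position()); line_to(p-.12*x,feed=.2); wait(.3); print(force()-F0,get_time())
S={n:snapshot(n) for n in("scene","side")}; b={}
for n,s in S.items():
    hsv=cv2.cvtColor(s["pixels"],cv2.COLOR_RGB2HSV).astype(int); m=((hsv[...,0]<6)|(hsv[...,0]>174))&(hsv[...,1]>180)&(hsv[...,2]>90)
    k,l,st,ce=cv2.connectedComponentsWithStats(m.astype(np.uint8)); b[n]=ce[1+np.argmax(st[1:,4])]
print(b,meet(S["scene"],b["scene"],S["side"],b["side"]))
cv2.imwrite("pics/p5.png",np.hstack([cv2.resize(S["scene"]["pixels"],(400,300)),cv2.resize(S["side"]["pixels"],(400,300))])[:,:,::-1])
```

```text
0.020999999999999998 [  9.06297218  -3.64083252 -14.68189882] -1.5374877192571237 53.6
[ 0.53544263  0.29693909 -0.24693603] 56.6583
{'scene': array([250.88172043, 168.5483871 ]), 'side': array([267.89622642, 165.58490566])} (array([ 0.59312039, -0.0538466 ,  0.31041982]), np.float64(0.0018429892543008924))
```

View pics/p5.png

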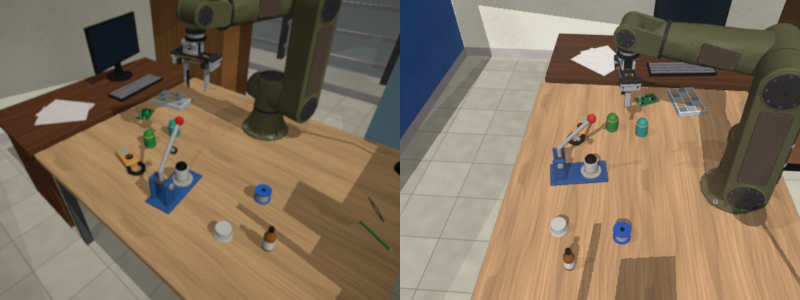

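The ball is back at its rest position (same pixels as at the start). The camera stands on the anvil at (591,163), the bystanders have not moved and the robot is clear.

```bash
python3 -c "
from cell import *
print(finish_job(),get_time())"
```

```text
the job is handed in; nothing more can be done
the job is handed in; nothing more can be done
```

The job is handed in after about 57 s: the camera stands on the anvil with its dome fully home after about 1.4 s at an estimated 14 N of pad load, the lever was eased back up to rest before I let go, and nothing else on the bench was disturbed.

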